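# Pack up a sagging model balcony and hold it on the wedge

### The job

The balcony of the model gatehouse sags on its pins and its back panel stands away from the wall at the top. Lay steel packing bars, flat one on the other, under the balcony until the wooden wedge is thick enough to fill what is left, then push the wedge in thin end first between bars and balcony until you feel the panel come tight against the wall, without forcing it. Do not let go: finish while still holding the wedge pushed in, not touching the balcony yourself, and leave the dragon, the bottles and the pot where they stand.

Things in the scene. Friction and masses are not known exactly. Their poses are not given: they have to be found in the camera images.
- house: fixed half-timbered model gatehouse, 110 deep, 130 wide, 165 mm tall above its origin. Origin on the front wall, mid-width, at the height of the closed balcony's underside: 21 to 41 mm above the cutting mat (mat top 3 mm above the table), new each time. +x points straight into the house, the way bars and wedge go in; below the balcony a gateway 70 mm wide runs right through. z up
- edge (a point): middle of the closed balcony's lower front edge, fixed to the house, 60 mm out from its origin (house -x) at the same height; axes as the house. The balcony floor, 90 mm wide, flat below, reaches from here to the wall; its railing tops out 22 mm above the underside; its back panel, 100 mm wide and 78 mm tall, stands at the wall
- balcony (a joint): sag of the balcony (floor and back panel in one piece, 0.18 kg) about the foot of its back panel at the wall, in rad: 0.08 when it sags freely (front edge 5 mm low, panel 6 mm off the wall at the top), 0 when the panel is closed against the wall, a hard stop. It falls back unless it is propped
- bar0_mid (a point): middle of steel packing bar 1 (half-way up): a plain flat bar 150 x 30 x 10 mm, 0.35 kg; x along its length, z up; starts lying flat on the plywood board (board top 9 mm above the table). The three bars are identical
- bar1_mid (a point): middle of steel packing bar 2 (half-way up): a plain flat bar 150 x 30 x 10 mm, 0.35 kg; x along its length, z up; starts lying flat on the plywood board (board top 9 mm above the table). The three bars are identical
- bar2_mid (a point): middle of steel packing bar 3 (half-way up): a plain flat bar 150 x 30 x 10 mm, 0.35 kg; x along its length, z up; starts lying flat on the plywood board (board top 9 mm above the table). The three bars are identical
- bar0: bar 1, origin at the centre of its underside
- bar1: bar 2, origin at the centre of its underside
- bar2: bar 3, origin at the centre of its underside
- wedge_mid (a point): middle of the beech wedge, 150 mm long, 30 mm wide, 0.06 kg: flat underside 8.25 mm below this point, top sloping evenly from 3 mm thick at the thin tip to 30 mm at the thick end (1.8 mm per 10 mm). x points along its length to the thin tip (75 mm away), z up; starts lying flat on the plywood board beside the bars
- wedge: the wedge, origin at the centre of its underside, axes as above
- dragon: bystander: grey dragon figure on a round 50 mm base, 80 mm tall; origin under its base
- bottle0: bystander: white dropper bottle, 25 mm across, 78 mm tall; origin under its base
- bottle1: bystander: another such dropper bottle
- pot: bystander: white ceramic pot, 60 mm across, 70 mm tall; origin under its base
Mind the look-alikes: they are no part of the job. What is shaped like the bar1 but blue is not meant.

How it is judged:
By the outcome, as a careful person would: the job done as asked, in the order asked, and still so for the second after the job is handed in, while the arm keeps its last pose, push and grip.
It also fails if it takes over 72 s, if anything falls off the work surface, if the arm or the gripper's body presses on something with over 40 N, if the wrist force passes 120 N, or if a joint passes its speed limit or range.

### The arm

A 6-joint arm with a two-finger parallel gripper is mounted at the origin on the work surface. World frame = base frame: x ahead of the robot, y to its left, z up, the work surface at z = 0. Lengths are in m, angles in rad, forces in N, time in s.
With the tool pointing down it reaches from about 0.35 to 0.775 m from the base axis. Payload 7.3 kg.
Tool frame: the origin (TCP) lies between the finger pads; the fingertips stand 8 mm ahead of it and the grasp point (between the pads) lies 11 mm behind it (robot.nose_length is the distance from the TCP to the fingertips, in m); z points along the fingers, y is the line along which they close (so a half turn about z gives the same grasp; the last joint's range is limited). The gripper opens to 92 mm and grips with 3 to 60 N. Pads are 19 mm wide; open, the fingers measure 130 mm over their backs; the gripper's body (75 mm by 190 mm) begins 47 mm behind the grasp point.
Start: joints at [1.133, 0.342, 1.524, -0, 1.275, -0.146], TCP at [0.151, 0.503, 0.2] pointing down, gripper open.
Joint ranges: [-2.53, 2.53], [-0.77, 2.02], [0.04, 2.7], [-1, 4.14], [0.28, 2.66], [-3.11, 3.11]. Speed limits (rad/s): [2.57, 2.57, 3.14, 3.14, 3.14, 3.14].

### API

Orientations are given as [roll, pitch, yaw] about the fixed x, y, z axes, in that order (R = Rz(yaw) Ry(pitch) Rx(roll)).
In Python, from cell import robot gives the robot as it stands. The module is installed in compiled form; this text tells all that it offers.
- The arm moves only by the shell command python3 -m jog 'ROWS' [FORCE]. ROWS is JSON, a list that holds one entry, the list of rows, each a list of 5 numbers: the gripper's target within -1 to 1 (fully open at 1, half-way at 0, shut at -1), then the shift along the tool's x, y, z in m, then the turn about the tool's z in rad. A call has 1 to 5 rows; each row is the pose to reach, as a shift and turn from the pose commanded when the call began, along the tool's axes at that moment; what a row does not reach only later rows make up. A row lasts 1/12 s, in which the tool goes at most 41.7 mm and 7.16 degrees, less where a joint would pass 70% of its speed; a pose out of reach is approached as far as the arm can. A call with a gripper value outside its range is refused whole. The fingers move at their own pace and stop on an object; FORCE is the grip in N (left out, the last holds). Time passes only in rows, so rows that repeat a pose let the fingers close. It gives the time, the measured TCP pose, the force, the opening and the grip force at its end, in the units of the state.
- robot.observe(): the state, without advancing time (a new reading comes with each control period).
- robot.read_camera(name): name is "side" or "top"; returns the picture (400x640x3 uint8, red, green, blue); there is no depth.
- robot.camera_model(name): a dict with "camera_matrix" (3x3 intrinsics, pixels), "position" and "attitude" of the camera in the world. Camera axes: x right, y down, z forward; pixel columns grow to the right and rows downward; lengths in m; the calibration is good to about 2 mm. A picture is of the moment at which its call begins. camera_model takes no time and is no camera call.
- robot.hand_in(): hands the job in; it is judged then, once.
The state is a dict: "time": time; "qpos": joint angles; "qvel": joint speeds; "joint_efforts": joint torques, N m; "tool_pos": TCP position; "tool_rot": TCP orientation; "contact_force": force on the tool from outside, world axes, zero at the start; "torque": the same for the moment, N m; "opening": finger opening in m; "grip_force": force on a finger pad.
Only numpy, scipy, OpenCV 4.12 (cv2) and the standard library are available. Lean on these libraries where they do the work, as an engineer would, in place of code of your own. Each camera call takes 0.05 s, during which the arm holds its last target. There are 200 camera calls.

## Working session

There is one attempt and no reset: what is moved stays moved. The work goes in short steps, Python scripts to look and compute and a shell command to move; the robot and the scene stay as the last step left them, time stands still between calls to the robot, and variables do not carry over. Pictures are saved under pics/ and viewed, at most 10 in all, crops included, and the job is handed in when it is done.

```bash
mkdir -p pics
cat > h.py <<'E'
import numpy as np,cv2
from cell import robot
from scipy.spatial.transform import Rotation as R
def snap(cam,name):
    im=robot.read_camera(cam);cv2.imwrite(f'pics/{name}.png',im[:,:,::-1]);return im
def cm(cam):
    m=robot.camera_model(cam);A=np.array(m['attitude'],float)
    Rm=A if A.shape==(3,3) else R.from_euler('xyz',A).as_matrix()
    return np.array(m['camera_matrix']),np.array(m['position']),Rm
def ray(cam,u,v):
    K,p,Rm=cm(cam);d=Rm@np.linalg.inv(K)@[u,v,1];return p,d
def atz(cam,u,v,z):
    p,d=ray(cam,u,v);return (p+d*(z-p[2])/d[2])
def proj(cam,P):
    K,p,Rm=cm(cam);q=K@(Rm.T@(np.array(P)-p));return q[:2]/q[2]
E
python3 - <<'E'
from h import *
for c in('top','side'):
    snap(c,c+'0');print(robot.camera_model(c))
print(robot.observe())
E
```

```text
{'camera_matrix': array([[467.7033787 ,   0.        , 317.5997017 ],
       [  0.        , 467.7033787 , 205.53049199],
       [  0.        ,   0.        ,   1.        ]]), 'position': array([ 3.60900872e-01, -1.18631331e-03,  1.56788640e+00]), 'attitude': array([-3.0454498 , -0.00519335, -1.55191156])}
{'camera_matrix': array([[491.69954272,   0.        , 314.33865045],
       [  0.        , 491.69954272, 193.55497389],
       [  0.        ,   0.        ,   1.        ]]), 'position': array([0.22246067, 0.79021577, 0.93427637]), 'attitude': array([-2.38946041,  0.00584992, -2.8180142 ])}
{'time': 0.1, 'qpos': array([ 1.13298145e+00,  3.42653668e-01,  1.52490256e+00, -2.61236642e-05,
        1.27538888e+00, -1.46034827e-01]), 'qvel': array([-0.00157433, -0.00101992, -0.00321583,  0.0008666 , -0.00164095,
        0.00018345]), 'joint_efforts': array([ 1.21896315e-03, -4.32009208e+01, -2.44696462e+01,  7.18688406e-02,
        5.25998720e-02, -8.39410905e-05]), 'tool_pos': array([0.15085854, 0.50245365, 0.19962077]), 'tool_rot': array([-3.14025096e+00, -1.72087943e-04,  2.84982011e+00]), 'contact_force': array([-8.92074371e-01,  3.82271219e-01, -2.26488483e-04]), 'torque': array([-0.00203709,  0.02181267, -0.00585507]), 'grip_force': 0.0, 'opening': 0.09198627891996944}
```

View pics/top0.png

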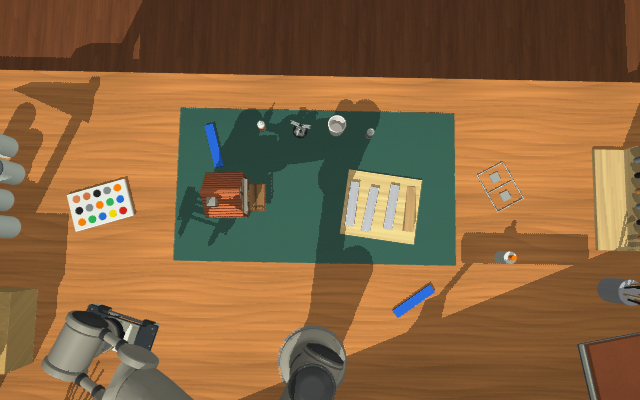

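View pics/side0.png

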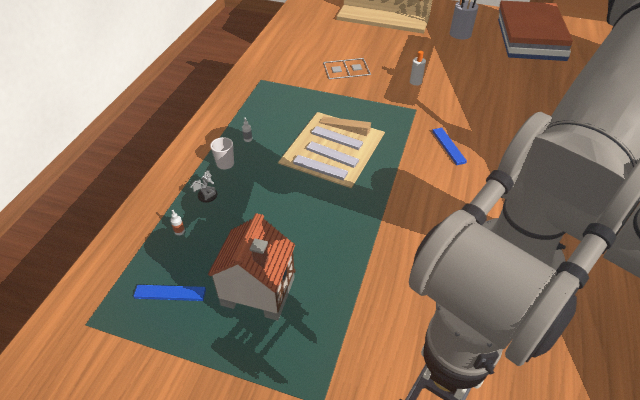

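The top view shows the house at about (225,195) with its balcony at (258,197), facing image right. Three grey bars stand on the board at about (352,205), (370,208) and (392,207), with the wedge at (410,208). Blue look-alike bars at (213,145) and (413,300) are not meant. In the side view the camera looks at the house from behind. Next I'll take enlarged crops of both views.

Run:
```python
from h import *
t=cv2.imread('pics/top0.png');s=cv2.imread('pics/side0.png')
def up(im,x0,y0,w,h,k):
    return cv2.resize(im[y0:y0+h,x0:x0+w],None,fx=k,fy=k,interpolation=cv2.INTER_CUBIC)
a=np.hstack([up(t,190,162,100,65,4),up(t,335,162,100,65,4)])
b=np.hstack([up(s,205,205,100,120,3),up(s,275,105,120,120,3)[:, :360]])
b=np.hstack([b,np.zeros((360,800-b.shape[1],3),np.uint8)])[:340]
cv2.imwrite('pics/crop1.png',np.vstack([a,b]))
```

```text
(no output)
```

View pics/crop1.png

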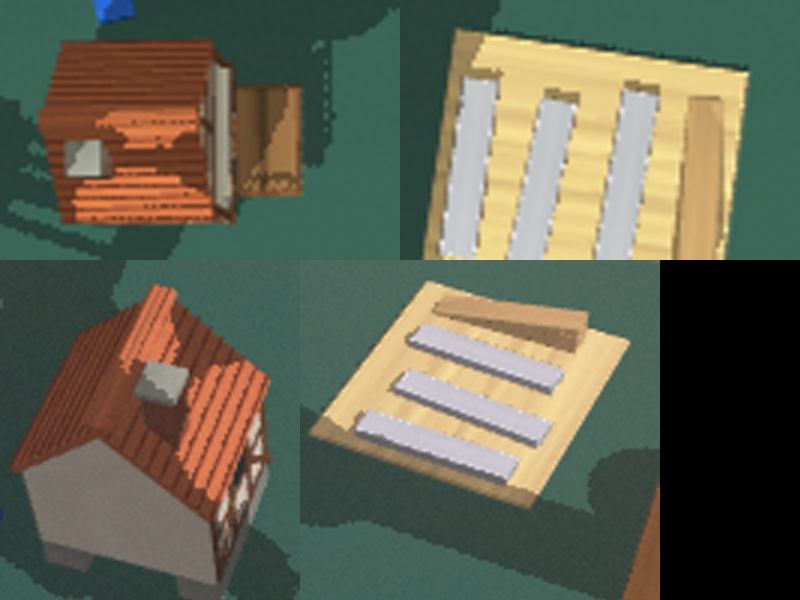

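The side crop shows the wedge's thick end toward the robot (−x) and its thin tip far away (+x). The three pale-grey bars are on the board, so they fit the description and the blue ones don't. Now I'll enlarge the house corners.

Run:
```python
from h import *
ims=[np.mean([robot.read_camera(c).astype(float) for _ in range(4)],0).astype(np.uint8)[:,:,::-1] for c in('top','side')]
cv2.imwrite('pics/topa.png',ims[0]);cv2.imwrite('pics/sidea.png',ims[1])
def up(im,x0,y0,w,h,k):
    return cv2.resize(im[y0:y0+h,x0:x0+w],None,fx=k,fy=k,interpolation=cv2.INTER_CUBIC)
a=up(ims[0],195,165,80,60,5); b=up(ims[1],207,285,80,35,10)
a=np.hstack([a,up(ims[1],205,205,80,60,5)])
c=np.vstack([a[:250],b]);cv2.imwrite('pics/crop2.png',c)
# bars in top image
t=ims[0];hsv=cv2.cvtColor(t,cv2.COLOR_BGR2HSV)
K=6;x0,y0=335,162
r=cv2.resize(t[y0:y0+90,x0:x0+100],None,fx=K,fy=K,interpolation=cv2.INTER_CUBIC)
hs=cv2.cvtColor(r,cv2.COLOR_BGR2HSV);
m=((hs[...,1]<50)&(hs[...,2]>120)).astype(np.uint8)
cs,_=cv2.findContours(m,cv2.RETR_EXTERNAL,cv2.CHAIN_APPROX_NONE)
for q in cs:
    if cv2.contourArea(q)<2000: continue
    bx=cv2.boxPoints(cv2.minAreaRect(q)); W=np.array([atz('top',(u+.5)/K-.5+x0,(v+.5)/K-.5+y0,.019) for u,v in bx])
    c=W.mean(0);e=[W[1]-W[0],W[2]-W[1]];l=max(e,key=np.linalg.norm);s=min(e,key=np.linalg.norm)
    print('bar top',c.round(4),np.linalg.norm(l).round(4),np.linalg.norm(s).round(4),'ang',np.degrees(np.arctan2(l[1],l[0])).round(1))
```

```text
bar top [ 0.5038 -0.1798  0.019 ] 0.1509 0.0312 ang -11.4
bar top [ 0.512  -0.2511  0.019 ] 0.1514 0.0315 ang -9.6
bar top [ 0.5196 -0.1201  0.019 ] 0.1511 0.0317 ang -7.1
```

View pics/crop2.png

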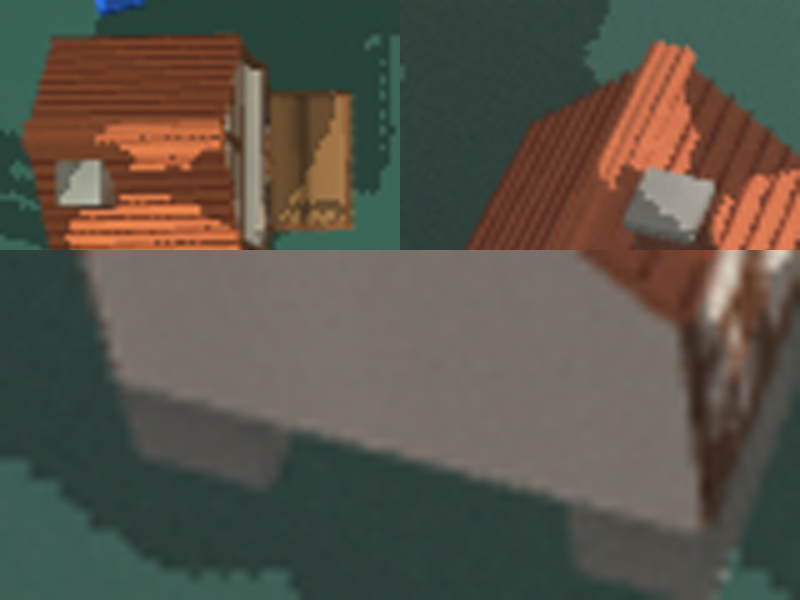

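Crop2 (side) shows the back wall's lower corners at about (218.6,297.6) and (277,312.6). The pier feet are at (220.4,305), (233.4,308.6), (264,316.4) and (278.8,319.4). In the top view the balcony front corners are at about (265,183) and (265,210.6). I'll fit the house pose to these points.

```bash
cat > fit.py <<'E'
from h import *
from scipy.optimize import least_squares
def pts(p):
    x,y,yaw,h,zb,xb,xf=p
    L=lambda a,b,z:np.r_[np.array([x,y])+np.array([[np.cos(yaw),-np.sin(yaw)],[np.sin(yaw),np.cos(yaw)]])@[a,b],z]
    # local +y is image... yaw~90deg: local y -> world -x
    return [('side',L(.11,-.065,zb),(218.6,297.6)),('side',L(.11,.065,zb),(277.,312.6)),
     ('side',L(.11,-.065,.003),(220.4,305.)),('side',L(.11,-.035,.003),(233.4,308.6)),('side',L(.11,.035,.003),(264.,316.4)),('side',L(.11,.065,.003),(278.8,319.4)),
     ('top',L(-.0605,-.045,.003+h+.005),(265.,183.)),('top',L(-.0605,.045,.003+h+.005),(265.,210.6)),
     ('side',L(xb,0,.003+h+.165),(237.9,263.6)),('side',L(xf,0,.003+h+.165),(257.9,213.6)),('top',L(xb,0,.003+h+.165),(199.,190.6))]
f=lambda p:np.concatenate([proj(c,P)-q for c,P,q in pts(p)])
r=least_squares(f,[.45,.25,1.55,.03,.03,.12,-.02],x_scale=.01)
if __name__=='__main__':
    print(r.x.round(4));print(r.fun.reshape(-1,2).round(2))
    J=r.jac;print(np.sqrt(np.diag(np.linalg.inv(J.T@J))).round(4))
    x,y,yaw,h=r.x[:4];print('edge',x-.06*np.cos(yaw),y-.06*np.sin(yaw))
    # wedge in top
    t=cv2.imread('pics/topa.png');K=6;x0,y0=335,162
    for n,(u,v) in dict(cL=(355,209),).items(): pass
    c=cv2.resize(t[170:240,395:430],None,fx=8,fy=8,interpolation=cv2.INTER_CUBIC)
    s=cv2.imread('pics/sidea.png');d=cv2.resize(s[108:138,310:380],None,fx=7,fy=7,interpolation=cv2.INTER_CUBIC)
    o=np.zeros((560,800,3),np.uint8);o[:560,:280]=c;o[:210,290:780]=d;cv2.imwrite('pics/crop3.png',o)
E
python3 fit.py
```

```text
[ 0.5327  0.2262  1.6259  0.0274  0.0334  0.1185 -0.0028]
[[-0.31  0.25]
 [ 0.21 -0.2 ]
 [ 0.    0.35]
 [ 0.08  0.02]
 [ 0.55 -0.02]
 [-0.7   0.36]
 [ 0.19 -0.2 ]
 [ 0.89 -0.69]
 [-1.53 -0.63]
 [ 1.1   0.51]
 [ 0.15  1.6 ]]
[0.0012 0.001  0.0098 0.0032 0.0032 0.0022 0.0035]
edge 0.5359631981421578 0.16629382607687476
```

View pics/crop3.png

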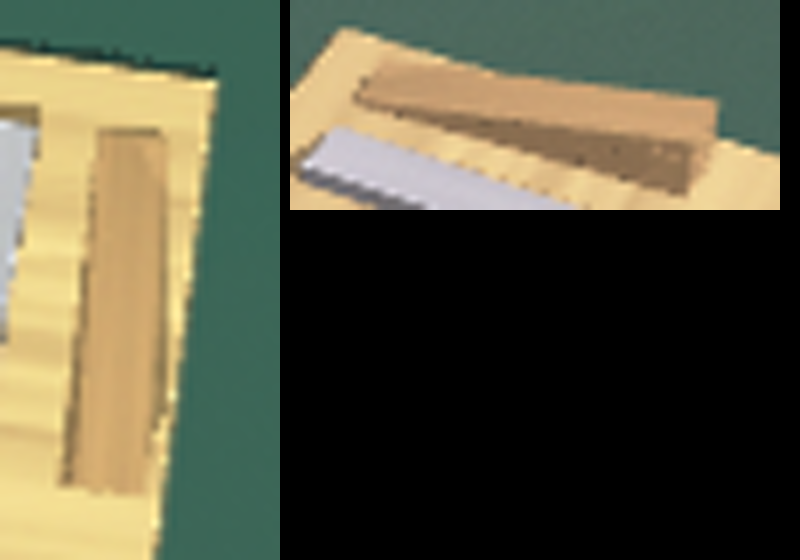

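Crop3 shows the wedge lying with its thin end far at crop (97–165,130) and its top near corners at about (77,487) and (145,492). The fit gives an origin height of 27–30 mm above the mat. One bar therefore leaves about 17–20 mm, which the wedge can fill at a depth of 80–97 mm. I'll use the bar nearest the house, (0.520,−0.120).

```bash
cat >> h.py <<'E'
def go(x,y,z,yawdeg):
    o=robot.observe();M=R.from_euler('xyz',o['tool_rot']).as_matrix()
    d=M.T@(np.array([x,y,z])-o['tool_pos'])
    dy=(yawdeg-np.degrees(o['tool_rot'][2])+180)%360-180
    print('shift',d.round(4),'turn',np.radians(-dy).round(4),'at',np.array(o['tool_pos']).round(4),'yaw',np.degrees(o['tool_rot'][2]).round(2),'F',np.array(o['contact_force']).round(2),'grip',o['grip_force'],'open',o['opening'],'t',o['time'])
E
python3 -m jog '[[[0,0,0,-0.033,-0.08],[0,0,0,-0.066,-0.168],[0,0,0,-0.1,-0.168]]]' 60
python3 - <<'E'
from h import *
go(.559,-.125,.12,172.9)
q=[(98,132,.012),(165,130,.012),(77,487,.039),(145,492,.039)]
W=[atz('top',395+u/8-.44,170+v/8-.44,z) for u,v,z in q];W=np.array(W);print(W.round(4))
f=(W[0]+W[1])/2;n=(W[2]+W[3])/2;d=f-n;print('wedge mid',(f+n)/2,np.linalg.norm(d[:2]),np.degrees(np.arctan2(d[1],d[0])))
E
```

```text
time: 0.75
tool_pos: [0.1508, 0.5023, 0.3011]
tool_rot: [-3.14, -0.001, 3.022]
contact_force: [0.0, 1.0, -0.2]
opening: 0.0766
grip_force: 0.0
shift [-0.48   -0.574   0.1817] turn 0.0047 at [0.1508 0.5023 0.3011] yaw 173.17 F [ 0.04  0.96 -0.16] grip 0.0 open 0.07663450885085447 t 0.75
[[ 0.5826 -0.3048  0.012 ]
 [ 0.584  -0.333   0.012 ]
 [ 0.4321 -0.291   0.039 ]
 [ 0.4306 -0.3188  0.039 ]]
wedge mid [ 0.50733601 -0.31189818  0.0255    ] 0.15252577471774217 -5.246360539336035
```

```bash
for r in 1; do python3 -m jog '[[[0,-0.024,-0.029,0,0],[0,-0.048,-0.058,0,0],[0,-0.072,-0.087,0,0],[0,-0.096,-0.116,0,0],[0,-0.12,-0.144,0,0]]]' >/dev/null
python3 -m jog '[[[0,-0.024,-0.029,0,0],[0,-0.048,-0.058,0,0],[0,-0.072,-0.087,0,0],[0,-0.096,-0.116,0,0],[0,-0.12,-0.144,0,0]]]' >/dev/null
python3 -m jog '[[[0,-0.024,-0.029,0,0],[0,-0.048,-0.058,0,0],[0,-0.072,-0.087,0,0],[0,-0.096,-0.116,0,0],[0,-0.12,-0.144,0,0]]]' >/dev/null
python3 -m jog '[[[0,-0.024,-0.029,0.03,0],[0,-0.048,-0.058,0.06,0],[0,-0.072,-0.087,0.09,0],[0,-0.096,-0.115,0.12,0],[0,-0.12,-0.142,0.15,0]]]' ; done
python3 -m jog '[[[0,0,0,0.03,0]]]'
python3 -c "
from h import *
go(.559,-.125,.019,172.9)"
```

```text
time: 2.42
tool_pos: [0.5438, -0.1081, 0.1685]
tool_rot: [3.142, 0.001, 3.017]
contact_force: [1.2, 0.5, 1.2]
opening: 0.0457
grip_force: 0.0
time: 2.5
tool_pos: [0.5463, -0.1115, 0.1386]
tool_rot: [-3.14, 0.004, 3.014]
contact_force: [-0.7, 0.7, 0.7]
opening: 0.0456
grip_force: 0.0
shift [-0.0138 -0.0115  0.1196] turn -0.0033 at [ 0.5463 -0.1115  0.1386] yaw 172.71 F [-0.66  0.74  0.7 ] grip 0.0 open 0.045638039715828936 t 2.5
```

```bash
python3 -m jog '[[[0,0,0,0,0],[0,0,0,0,0],[0,0,0,0,0]]]' >/dev/null
python3 -c "
from h import *
go(.559,-.125,.019,172.9)"
```

```text
shift [-0.0173 -0.0169  0.1223] turn 0.0008 at [ 0.5437 -0.1061  0.1413] yaw 172.95 F [ 0.78 -0.29 -0.18] grip 0.0 open 0.04597074520470148 t 2.75
```

```bash
python3 -m jog '[[[0,-0.0173,-0.0169,0.03,0],[0,-0.0173,-0.0169,0.06,0],[0,-0.0173,-0.0169,0.09,0],[0,-0.0173,-0.0169,0.1,0],[0,-0.0173,-0.0169,0.1,0]]]' >/dev/null
python3 - <<'E'
from h import *
go(.559,-.125,.019,172.9)
t=snap('top','t4')
cv2.imwrite('pics/c4.png',cv2.resize(t[160:250,330:430],None,fx=6,fy=6,interpolation=cv2.INTER_CUBIC)[:,:,::-1])
E
```

```text
shift [-0.0015 -0.0005  0.0203] turn 0.0012 at [ 0.5576 -0.1244  0.0393] yaw 172.97 F [ 0.36 -0.5   0.14] grip 0.0 open 0.04589182029238777 t 3.1667
```

View pics/c4.png

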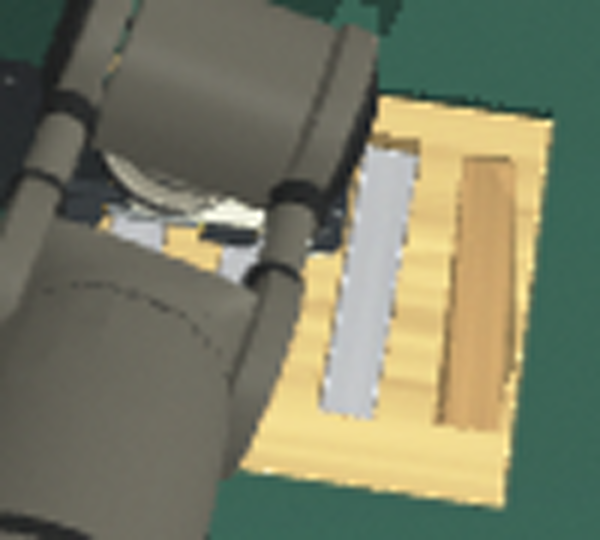

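The arm hides the bar here, as expected, and the numbers agree with the plan. Going down to grip and then lifting.

```bash
python3 -m jog '[[[0,-0.001,0,0.01,0],[0,-0.001,0,0.02,0],[0,-0.001,0,0.02,0]]]'
python3 -m jog '[[[-0.6,0,0,0,0],[-0.6,0,0,0,0],[-0.6,0,0,0,0],[-0.6,0,0,0,0],[-0.6,0,0,0,0]]]' 60
python3 -m jog '[[[-0.6,0,0,-0.01,0],[-0.6,0,0,-0.02,0],[-0.6,0,0,-0.04,0],[-0.6,0,0,-0.06,0],[-0.6,0,0,-0.06,0]]]'
python3 -c "
from h import *
go(.544,.0166,.08,93.2);print(robot.observe()['torque'])"
```

```text
time: 3.47
tool_pos: [0.559, -0.1252, 0.019]
tool_rot: [3.141, -0.001, 3.018]
contact_force: [-0.8, 0.7, -0.7]
opening: 0.0457
grip_force: 0.0
time: 3.88
tool_pos: [0.5595, -0.1256, 0.0199]
tool_rot: [-3.142, 0.001, 3.018]
contact_force: [-0.2, 0.3, 0.5]
opening: 0.02
grip_force: 0.0
time: 4.3
tool_pos: [0.562, -0.1265, 0.0848]
tool_rot: [-3.14, 0.008, 3.018]
contact_force: [1.0, -0.0, 0.7]
opening: 0.0181
grip_force: 0.0
shift [0.0356 0.1398 0.0042] turn 1.3912 at [ 0.562  -0.1265  0.0848] yaw 172.91 F [ 0.96 -0.01  0.73] grip 0.0 open 0.01809991928198938 t 4.3
[-0.03163097 -0.03029564 -0.01162616]
```

```bash
python3 -m jog '[[[0,0,0.03,-0.03,0],[0,0,0.06,-0.06,0],[0,0,0.09,-0.06,0],[0,0,0.12,-0.06,0],[0,0,0.15,-0.06,0]]]' >/dev/null
python3 - <<'E'
from h import *
t=snap('top','t5');s=snap('side','s5')
o=np.zeros((540,800,3),np.uint8)
o[:480,:400]=cv2.resize(t[150:270,330:430],None,fx=4,fy=4,interpolation=cv2.INTER_CUBIC)
o[:480,400:]=cv2.resize(s[70:190,280:380],None,fx=4,fy=4,interpolation=cv2.INTER_CUBIC)
cv2.imwrite('pics/c5.png',o[:,:,::-1])
E
```

```text
(no output)
```

View pics/c5.png

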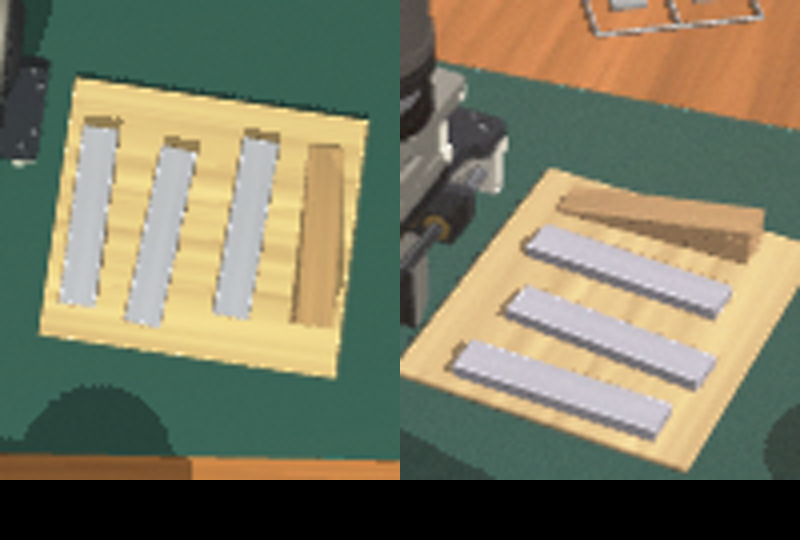

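The bar has not moved, so the fingers closed without catching it. I'll check the tool's apparent position in both pictures against the kinematics.

Run:
```python
from h import *
go(.559,-.125,.019,172.9)
o=robot.observe();p=np.array(o['tool_pos']);M=R.from_euler('xyz',o['tool_rot']).as_matrix()
w=o['opening']/2
for lab,d in dict(tcp=[0,0,0],tipL=[0,w,.008],tipR=[0,-w,.008]).items():
    P=p+M@np.array(d); print(lab,P.round(3),*(proj(c,P).round(1) for c in('top','side')))
print('barA',proj('top',[.5196,-.1201,.019]),proj('side',[.5196,-.1201,.019]))
t=cv2.imread('pics/t5.png')if 0 else robot.read_camera('top');s=robot.read_camera('side')
o=np.zeros((480,800,3),np.uint8)
o[:480,:400]=cv2.resize(t[150:270,270:370],None,fx=4,fy=4,interpolation=cv2.INTER_CUBIC)
o[:480,400:]=cv2.resize(s[80:200,245:345],None,fx=4,fy=4,interpolation=cv2.INTER_CUBIC)
cv2.imwrite('pics/c6.png',o[:,:,::-1])
```

```text
shift [ 0.0008 -0.1538  0.1211] turn 0.0044 at [0.578  0.0274 0.1404] yaw 173.15 F [-0.28 -0.51 -0.8 ] grip 0.0 open 0.04548855926784219 t 4.8167
tcp [0.578 0.027 0.14 ] [307.3 179.7] [275.9 164.6]
tipL [0.581 0.05  0.132] [300.  179.1] [271.5 173.2]
tipR [0.575 0.005 0.132] [314.6 181.1] [280.7 161. ]
barA [351.78907984 203.44054641] [319.20183555 166.05572579]
```

View pics/c6.png

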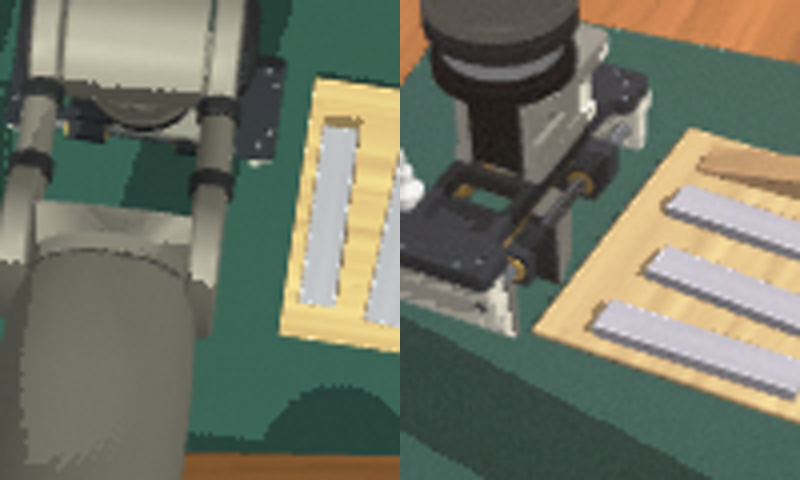

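The visible finger ends about 10 px above its predicted tip position, so the stated tip offset is in doubt. I'll probe the mat gently at this spot.

```bash
python3 -m jog '[[[0,0,0,0.03,0],[0,0,0,0.06,0],[0,0,0,0.09,0],[0,0,0,0.11,0],[0,0,0,0.12,0]]]' |egrep 'pos|force'
python3 -m jog '[[[0,0,0,0,0],[0,0,0,0.003,0],[0,0,0,0.005,0],[0,0,0,0.005,0]]]'|egrep 'pos|force'
python3 -c "
from cell import robot;print(robot.nose_length)"
```

```text
tool_pos: [0.5759, 0.0219, 0.0168]
contact_force: [0.2, -0.0, 0.2]
grip_force: 0.0
tool_pos: [0.5786, 0.023, 0.0157]
contact_force: [0.1, 0.6, 0.2]
grip_force: 0.0
0.008
```

```bash
for k in 1; do python3 -m jog '[[[0,0,0,0.002,0],[0,0,0,0.003,0],[0,0,0,0.003,0]]]'|egrep 'pos|t_force'
python3 -m jog '[[[0,0,0,0.002,0],[0,0,0,0.003,0],[0,0,0,0.003,0]]]'|egrep 'pos|t_force'
python3 -m jog '[[[0,0,0,0.002,0],[0,0,0,0.003,0],[0,0,0,0.003,0]]]'|egrep 'pos|t_force';done
```

```text
tool_pos: [0.578, 0.0234, 0.0119]
contact_force: [0.0, 0.0, 0.4]
tool_pos: [0.5777, 0.0234, 0.0084]
contact_force: [-0.4, -0.8, -0.3]
tool_pos: [0.5776, 0.0234, 0.0053]
contact_force: [-0.4, -1.2, -0.0]
```

```bash
python3 -m jog '[[[0,0,0,0.002,0],[0,0,0,0.003,0],[0,0,0,0.003,0]]]'|egrep 'pos|t_force'
python3 -m jog '[[[0,0,0,0.002,0],[0,0,0,0.003,0],[0,0,0,0.003,0]]]'|egrep 'pos|t_force'
python3 -m jog '[[[0,0,0,0.002,0],[0,0,0,0.003,0],[0,0,0,0.003,0]]]'|egrep 'pos|t_force'
```

```text
tool_pos: [0.5777, 0.0233, 0.0023]
contact_force: [-0.2, -0.0, -0.3]
tool_pos: [0.5777, 0.0233, -0.0006]
contact_force: [-0.6, -0.1, -0.1]
tool_pos: [0.5777, 0.0234, -0.0036]
contact_force: [-0.1, -0.1, -0.6]
```

```bash
python3 -m jog '[[[0,0,0,0.002,0],[0,0,0,0.003,0],[0,0,0,0.003,0]]]'|egrep 'pos|t_force'
python3 -m jog '[[[0,0,0,0.002,0],[0,0,0,0.002,0]]]'|egrep 'pos|t_force'
python3 -m jog '[[[0,0,0,0.002,0],[0,0,0,0.002,0]]]'|egrep 'pos|t_force'
python3 - <<'E'
from h import *
s=robot.read_camera('side')
cv2.imwrite('pics/c7.png',cv2.resize(s[90:210,220:340],None,fx=5,fy=5,interpolation=cv2.INTER_CUBIC)[:,:,::-1])
p=robot.observe()['tool_pos'];print((proj('side',p)-[220,90])*5)
E
```

```text
tool_pos: [0.5777, 0.0233, -0.0066]
contact_force: [-0.3, 0.4, -0.2]
tool_pos: [0.5777, 0.0233, -0.0087]
contact_force: [-0.9, -0.3, 0.1]
tool_pos: [0.5777, 0.0233, -0.0107]
contact_force: [-0.0, 0.4, -0.2]
[301.62450234 580.90431521]
```

View pics/c7.png

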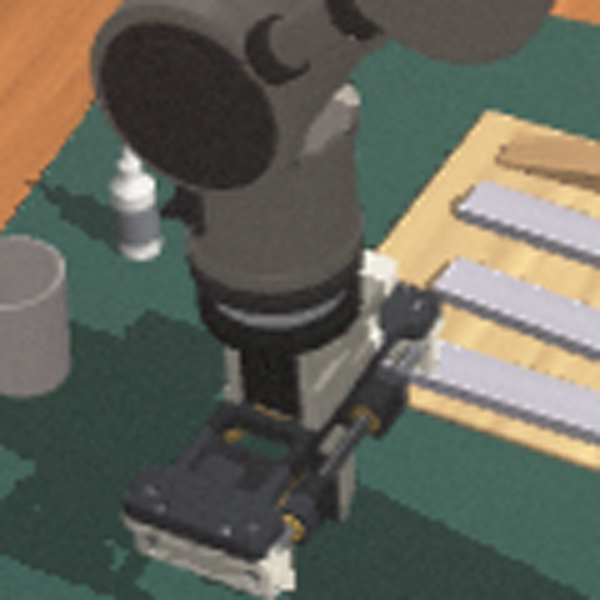

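```bash
python3 -m jog '[[[0,0,0,0.002,0],[0,0,0,0.003,0],[0,0,0,0.003,0]]]'|egrep 'pos|t_force'
python3 -m jog '[[[0,0,0,0.002,0],[0,0,0,0.002,0]]]'|egrep 'pos|t_force'
python3 -m jog '[[[0,0,0,0.002,0],[0,0,0,0.002,0]]]'|egrep 'pos|t_force'
python3 -m jog '[[[0,0,0,0.002,0],[0,0,0,0.002,0]]]'|egrep 'pos|t_force'
```

```text
tool_pos: [0.5777, 0.0234, -0.0136]
contact_force: [-0.8, -0.1, -0.5]
tool_pos: [0.5777, 0.0234, -0.0157]
contact_force: [-0.2, -0.5, -1.1]
tool_pos: [0.5777, 0.0233, -0.0177]
contact_force: [0.8, -1.3, 0.5]
tool_pos: [0.5777, 0.0233, -0.0197]
contact_force: [-0.3, -0.1, -0.2]
```

```bash
python3 -m jog '[[[0,0,0,0.002,0],[0,0,0,0.002,0]]]'|egrep 'pos|t_force'
python3 -m jog '[[[0,0,0,0.002,0],[0,0,0,0.002,0]]]'|egrep 'pos|t_force'
python3 -m jog '[[[0,0,0,0.002,0],[0,0,0,0.002,0]]]'|egrep 'pos|t_force'
```

```text
tool_pos: [0.5776, 0.0234, -0.0217]
contact_force: [-0.4, 0.2, 0.2]
tool_pos: [0.578, 0.0233, -0.0232]
contact_force: [-1.1, -0.8, 1.5]
tool_pos: [0.5781, 0.0233, -0.0233]
contact_force: [-5.4, 0.4, 18.4]
```

Run:
```python
from h import *
o=robot.observe();print(o['qpos'].round(3),o['tool_pos'])
s=robot.read_camera('side');t=robot.read_camera('top')
K,p,Rm=cm('side');print(proj('side',o['tool_pos']))
```

```text
[-0.092  0.695  1.616 -0.     0.83  -1.539] [ 0.57811026  0.02332642 -0.02330325]
[280.46292921 209.40439756]
```

```bash
python3 -m jog '[[[0,0,0,-0.003,0],[0,0,0,-0.003,0]]]'|egrep 'pos|t_force'
python3 - <<'E'
from h import *
p=np.array([.5777,.0233,.0153])
for dx in(-.0095,.0095):
  for dy in(-.023,-.042): print(dx,dy,(proj('side',p+[dx,dy,0])-[220,90])*5)
t=robot.read_camera('top');s=robot.read_camera('side')
o=np.zeros((500,800,3),np.uint8)
o[:480,:400]=cv2.resize(s[140:220,255:335],(480,480),interpolation=cv2.INTER_CUBIC)[:,:400]
o[:480,400:]=cv2.resize(t[150:210,270:320],(400,480),interpolation=cv2.INTER_CUBIC)
cv2.imwrite('pics/c8.png',o[:,:,::-1])
q=np.array(robot.observe()['tool_pos'])+[0,0,.026];print(q)
for dx in(-.0095,.0095):
  for dy in(-.023,-.042): print(dx,dy,(proj('side',q+[dx,dy,0])-[255,140])*6)
E
```

```text
tool_pos: [0.5783, 0.0233, -0.0217]
contact_force: [0.9, 0.4, -0.1]
-0.0095 -0.023 [332.45328232 519.67753665]
-0.0095 -0.042 [345.48997939 494.15643217]
0.0095 -0.023 [297.83452989 511.21972903]
0.0095 -0.042 [311.16178241 485.86429689]
[0.57783898 0.02334234 0.00346729]
-0.0095 -0.023 [189.90704445 342.41836217]
-0.0095 -0.042 [205.43611237 311.81943733]
0.0095 -0.023 [148.64388057 332.2758115 ]
0.0095 -0.042 [164.51696983 301.8742026 ]
```

View pics/c8.png

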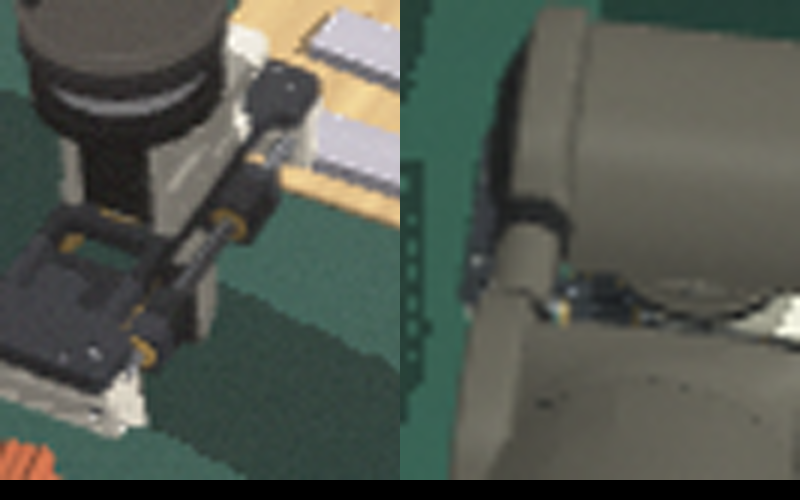

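The finger's right front corner is at about (213,335), and the tip is at mat level at TCP z = −0.023. So the real fingertips stand 26 mm behind the reported TCP, and I'll set tip height with that offset. Retrying the grasp with it.

```bash
python3 -m jog '[[[0,0,0,-0.035,0],[0,0,0,-0.07,0],[0,0,0,-0.07,0]]]'|egrep time
python3 -c "
from h import *
go(.559,-.125,.04,172.9)"
```

```text
time: 9.67
shift [ 0.0044 -0.1497  0.0131] turn 0.0002 at [0.5817 0.0231 0.0532] yaw 172.91 F [1.73 0.08 0.56] grip 0.0 open 0.045913892122170584 t 9.6667
```

```bash
python3 -m jog '[[[0,0.001,-0.0375,0,0],[0,0.002,-0.075,0,0],[0,0.003,-0.112,0,0],[0,0.004,-0.15,0,0],[0,0.004,-0.15,0,0]]]'|egrep time
python3 -m jog '[[[0,0,0,0,0],[0,0,0,0.02,0],[0,0,0,0.03,0],[0,0,0,0.03,0]]]'|egrep 't_force'
python3 -c "
from h import *
go(.559,-.125,-.015,172.9)"
```

```text
time: 10.08
contact_force: [-0.0, 0.5, -0.2]
shift [-0.0058 -0.0012  0.0299] turn 0.0014 at [ 0.5536 -0.1231  0.015 ] yaw 172.98 F [-0.01  0.47 -0.17] grip 0.0 open 0.046035553492691415 t 10.4167
```

```bash
python3 -m jog '[[[0,-0.006,-0.001,0.01,0],[0,-0.006,-0.001,0.02,0],[0,-0.006,-0.001,0.026,0],[0,-0.006,-0.001,0.03,0],[0,-0.006,-0.001,0.03,0]]]'
python3 -m jog '[[[-0.6,0,0,0,0],[-0.6,0,0,0,0],[-0.6,0,0,0,0],[-0.6,0,0,0,0],[-0.6,0,0,0,0]]]' 60
```

```text
time: 10.83
tool_pos: [0.5605, -0.1263, -0.0135]
tool_rot: [3.141, -0.002, 3.018]
contact_force: [-0.2, 0.3, -0.1]
opening: 0.0458
grip_force: 0.0
time: 11.25
tool_pos: [0.5615, -0.1269, -0.0119]
tool_rot: [-3.142, 0.001, 3.018]
contact_force: [0.6, -0.2, 2.0]
opening: 0.0284
grip_force: 60.0
```

```bash
python3 -m jog '[[[-0.6,0,0,-0.01,0],[-0.6,0,0,-0.02,0],[-0.6,0,0,-0.04,0],[-0.6,0,0,-0.06,0],[-0.6,0,0,-0.06,0]]]'
python3 -c "
from h import *
go(.544,.0166,.04,93.2);print(robot.observe()['torque'])"
```

```text
time: 11.67
tool_pos: [0.5638, -0.1277, 0.0521]
tool_rot: [-3.14, 0.007, 3.018]
contact_force: [0.8, -0.6, -3.9]
opening: 0.0287
grip_force: 60.0
shift [0.0375 0.1408 0.0116] turn 1.3913 at [ 0.5638 -0.1277  0.0521] yaw 172.92 F [ 0.83 -0.56 -3.85] grip 59.99839425086975 open 0.028672032558571033 t 11.6667
[-0.08897304 -0.23627908 -0.06094023]
```

```bash
python3 -m jog '[[[-0.6,0.008,0.03,0,0.12],[-0.6,0.016,0.06,0,0.24],[-0.6,0.024,0.09,0,0.36],[-0.6,0.032,0.12,0,0.48],[-0.6,0.038,0.141,0,0.6]]]'|egrep time
python3 -m jog '[[[-0.6,0,0,0,0.12],[-0.6,0,0,0,0.24],[-0.6,0,0,0,0.36],[-0.6,0,0,0,0.48],[-0.6,0,0,0,0.6]]]'|egrep time
python3 -m jog '[[[-0.6,0,0,0,0.1],[-0.6,0,0,0,0.19],[-0.6,0,0,0,0.19],[-0.6,0,0,0,0.19]]]'
cat > bar.py <<'E'
from h import *
go(.544,.0166,.04,93.2)
t=np.mean([robot.read_camera('top').astype(float) for _ in range(3)],0)
import sys
z=float(sys.argv[1]);x0,y0,w,h=map(int,sys.argv[2:6]);K=6
r=cv2.resize(t[y0:y0+h,x0:x0+w].astype(np.uint8)[:,:,::-1],None,fx=K,fy=K,interpolation=cv2.INTER_CUBIC)
hs=cv2.cvtColor(r,cv2.COLOR_BGR2HSV);m=((hs[...,1]<50)&(hs[...,2]>90)).astype(np.uint8)
cs,_=cv2.findContours(m,cv2.RETR_EXTERNAL,cv2.CHAIN_APPROX_NONE)
for q in cs:
    if cv2.contourArea(q)<1500: continue
    bx=cv2.boxPoints(cv2.minAreaRect(q));W=np.array([atz('top',(u+.5)/K-.5+x0,(v+.5)/K-.5+y0,z) for u,v in bx])
    e=[W[1]-W[0],W[2]-W[1]];l=max(e,key=np.linalg.norm);s=min(e,key=np.linalg.norm)
    print('rect',W.mean(0).round(4),np.linalg.norm(l).round(4),np.linalg.norm(s).round(4),np.degrees(np.arctan2(l[1],l[0])).round(1),'corners',W[:,:2].round(3).tolist())
E
python3 bar.py .085 240 140 100 80
```

```text
time: 12.08
time: 12.5
time: 12.83
tool_pos: [0.5405, 0.0178, 0.0473]
tool_rot: [-3.141, -0.0, 1.631]
contact_force: [-0.5, -0.7, -3.7]
opening: 0.0288
grip_force: 60.0
shift [-0.0014  0.0034  0.0073] turn 0.004 at [0.5405 0.0178 0.0473] yaw 93.43 F [-0.46 -0.66 -3.74] grip 59.998719692230225 open 0.02875278915998244 t 12.8333
rect [0.4867 0.0428 0.085 ] 0.171 0.0559 -88.9 corners [[0.513, 0.129], [0.516, -0.042], [0.46, -0.043], [0.457, 0.127]]
rect [ 0.5207 -0.0369  0.085 ] 0.0343 0.0201 -4.8 corners [[0.504, -0.025], [0.539, -0.028], [0.537, -0.048], [0.503, -0.045]]
rect [0.5337 0.1228 0.085 ] 0.0322 0.0285 -176.6 corners [[0.549, 0.138], [0.551, 0.109], [0.518, 0.108], [0.517, 0.136]]
rect [0.5217 0.0423 0.085 ] 0.1321 0.0419 -100.3 corners [[0.513, 0.111], [0.554, 0.104], [0.531, -0.026], [0.489, -0.019]]
rect [0.5314 0.2248 0.085 ] 0.113 0.0107 -177.8 corners [[0.588, 0.232], [0.588, 0.222], [0.475, 0.217], [0.475, 0.228]]
rect [ 0.5955 -0.0426  0.085 ] 0.0879 0.02 -6.9 corners [[0.553, -0.027], [0.64, -0.038], [0.638, -0.058], [0.551, -0.047]]
rect [0.6009 0.0358 0.085 ] 0.1299 0.0937 -97.8 corners [[0.563, 0.106], [0.656, 0.094], [0.638, -0.035], [0.546, -0.022]]
```

The bar's inner end is seen at (0.533,0.137), in line with the plan. Lowering it in front of the balcony now.

```bash
python3 -m jog '[[[-0.6,-0.001,0.003,0.02,0.004],[-0.6,-0.001,0.003,0.04,0.004],[-0.6,-0.001,0.003,0.055,0.004],[-0.6,-0.001,0.003,0.061,0.004],[-0.6,-0.001,0.003,0.061,0.004]]]'
python3 -m jog '[[[-0.6,0,0,0,0],[-0.6,0,0,0,0]]]' >/dev/null
python3 -c "
from h import *
go(.5376,.1363,-.014,93.2)"
```

```text
time: 13.4
tool_pos: [0.5428, 0.0171, -0.0147]
tool_rot: [-3.139, -0.001, 1.625]
contact_force: [-0.5, -0.6, -3.0]
opening: 0.0282
grip_force: 60.0
shift [ 0.1196 -0.0008  0.0016] turn -0.0025 at [ 0.5448  0.017  -0.0124] yaw 93.06 F [ 0.17 -0.39 -4.17] grip 59.99843716621399 open 0.028405071805700826 t 13.5667
```

```bash
python3 -m jog '[[[-0.6,0.015,0,0,0],[-0.6,0.03,0,0,0],[-0.6,0.045,0,0,0],[-0.6,0.06,0,0,0],[-0.6,0.06,0,0,0]]]'|egrep 'pos|t_force'
python3 -m jog '[[[-0.6,0.015,0,0,0],[-0.6,0.03,0,0,0],[-0.6,0.045,0,0,0],[-0.6,0.06,0,0,0],[-0.6,0.06,0,0,0]]]'|egrep 'pos|t_force'
python3 -m jog '[[[-0.6,0,0,0.003,0],[-0.6,0,0,0.003,0],[-0.6,0,0,0.003,0]]]'|egrep 'pos|t_force'
python3 -m jog '[[[-0.6,0,0,0.002,0],[-0.6,0,0,0.002,0]]]'|egrep 'pos|t_force'
```

```text
tool_pos: [0.5412, 0.0792, -0.0122]
contact_force: [-0.5, -0.2, -4.6]
tool_pos: [0.5381, 0.1388, -0.0124]
contact_force: [-0.7, -1.1, -2.6]
tool_pos: [0.5378, 0.136, -0.0162]
contact_force: [-0.4, -0.7, -2.2]
tool_pos: [0.538, 0.1361, -0.0179]
contact_force: [-0.8, -2.0, 1.6]
```

```bash
python3 -m jog '[[[0,0,0,0,0],[0,0,0,0,0],[0,0,0,0,0]]]'|egrep 'pos|t_force|open'
python3 -m jog '[[[0,0,0,-0.02,0],[0,-0.01,0,-0.05,0],[0,-0.04,0,-0.08,0],[0,-0.08,0,-0.1,0],[0,-0.11,0,-0.1,0]]]'|egrep 'pos|t_force'
python3 -c "
from h import *
d=np.array([np.cos(np.radians(-5.2)),np.sin(np.radians(-5.2))])
g=np.array([.507,-.312])-.047*d;print(g);go(g[0],g[1],.08,-5.2)
t=np.mean([robot.read_camera('side').astype(float) for _ in range(3)],0).astype(np.uint8)
cv2.imwrite('pics/side_after.png',t[:,:,::-1])"
```

```text
tool_pos: [0.5379, 0.1368, -0.0182]
contact_force: [0.3, -0.4, -0.2]
opening: 0.0432
tool_pos: [0.546, 0.0258, 0.0859]
contact_force: [2.1, 0.2, 0.1]
[ 0.46019343 -0.30774027]
shift [-0.3284 -0.104   0.0054] turn 1.7163 at [0.546  0.0258 0.0859] yaw 93.14 F [2.08 0.23 0.07] grip 0.0 open 0.045693321741101176 t 15.4833
```

```bash
python3 -m jog '[[[0,-0.038,-0.012,0,0.12],[0,-0.076,-0.024,0,0.24],[0,-0.114,-0.036,0,0.36],[0,-0.152,-0.048,0,0.48],[0,-0.19,-0.06,0,0.6]]]'|egrep 'time'
python3 -m jog '[[[0,0,0,0,0.12],[0,0,0,0,0.24],[0,0,0,0,0.36],[0,0,0,0,0.48],[0,0,0,0,0.6]]]'|egrep 'time'
python3 -c "
from h import *
go(.4602,-.3077,.03,-5.2)"
```

```text
time: 16.05
time: 16.47
shift [-0.0885  0.1172  0.0509] turn 0.5093 at [ 0.4935 -0.1647  0.081 ] yaw 23.98 F [-0.3  -0.03 -0.37] grip 0.0 open 0.045927748905213166 t 16.4667
```

```bash
python3 -m jog '[[[0,-0.022,0.029,0,0.12],[0,-0.044,0.058,0,0.24],[0,-0.066,0.087,0,0.36],[0,-0.088,0.117,0,0.48],[0,-0.088,0.117,0,0.51]]]'|egrep 'time'
python3 -m jog '[[[0,0,0,0,0],[0,0,0,0,0]]]'|egrep 'time'
python3 -c "
from h import *
go(.4602,-.3077,-.013,-5.2)"
```

```text
time: 16.88
time: 17.05
shift [-0.0011  0.0005  0.0939] turn 0.0062 at [ 0.4615 -0.3075  0.0809] yaw -4.84 F [ 0.    1.03 -0.39] grip 0.0 open 0.045960220746298325 t 17.05
```

```bash
python3 -m jog '[[[0,-0.001,0,0.025,0.006],[0,-0.001,0,0.05,0.006],[0,-0.001,0,0.075,0.006],[0,-0.001,0,0.09,0.006],[0,-0.001,0,0.094,0.006]]]'|egrep 'pos|t_force'
python3 -m jog '[[[0,0,0,0,0],[-0.6,0,0,0,0],[-0.6,0,0,0,0],[-0.6,0,0,0,0],[-0.6,0,0,0,0]]]' 60
python3 -m jog '[[[-0.6,0,0,-0.015,0],[-0.6,0,0,-0.035,0],[-0.6,0,0,-0.06,0],[-0.6,0,0,-0.09,0],[-0.6,0,0,-0.09,0]]]'
python3 -c "
from h import *
go(.5464,-.02,.07,93.2)"
```

```text
tool_pos: [0.4595, -0.3053, -0.0152]
contact_force: [-0.1, 0.6, -0.3]
time: 17.88
tool_pos: [0.4613, -0.309, -0.0111]
tool_rot: [3.14, -0.002, -0.092]
contact_force: [-0.1, 1.2, 4.5]
opening: 0.0296
grip_force: 60.0
time: 18.3
tool_pos: [0.4631, -0.311, 0.0835]
tool_rot: [3.136, -0.008, -0.092]
contact_force: [1.5, -1.5, -0.4]
opening: 0.0294
grip_force: 60.0
shift [ 0.056  -0.2975  0.0122] turn -1.7188 at [ 0.4631 -0.311   0.0835] yaw -5.28 F [ 1.45 -1.48 -0.39] grip 59.99949708580971 open 0.029437758146991486 t 18.3
```

```bash
python3 -m jog '[[[-0.6,0.007,-0.037,0,-0.12],[-0.6,0.014,-0.074,0,-0.24],[-0.6,0.021,-0.111,0,-0.36],[-0.6,0.028,-0.148,0,-0.48],[-0.6,0.035,-0.185,0,-0.6]]]'|egrep 'time'
python3 -m jog '[[[-0.6,0,0,0,-0.12],[-0.6,0,0,0,-0.24],[-0.6,0,0,0,-0.36],[-0.6,0,0,0,-0.48],[-0.6,0,0,0,-0.6]]]'|egrep 'time'
python3 -m jog '[[[-0.6,0,0,0,-0.12],[-0.6,0,0,0,-0.24],[-0.6,0,0,0,-0.36],[-0.6,0,0,0,-0.48],[-0.6,0,0,0,-0.5]]]'|egrep 'time'
python3 -c "
from h import *
go(.5464,-.02,.02,93.2)"
```

```text
time: 18.72
time: 19.13
time: 19.55
shift [0.1062 0.0387 0.0576] turn -0.0143 at [ 0.5122 -0.1277  0.0776] yaw 92.38 F [0.83 0.18 0.06] grip 59.99838039278984 open 0.02967078479619321 t 19.55
```

```bash
python3 -m jog '[[[-0.6,0.025,0.01,0,-0.014],[-0.6,0.05,0.02,0,-0.014],[-0.6,0.075,0.03,0,-0.014],[-0.6,0.106,0.039,0,-0.014],[-0.6,0.106,0.039,0,-0.014]]]'|egrep 'time'
python3 -m jog '[[[-0.6,0,0,0,0],[-0.6,0,0,0,0]]]'|egrep 'time'
python3 bar.py .013 255 170 50 50
python3 - <<'E'
from h import *
t=robot.read_camera('top')
# wedge/balcony brown mask columns along row
hs=cv2.cvtColor(t,cv2.COLOR_RGB2HSV)
for v in (184,188,192,194,196,198,200,202,204,208,212): print(v,' '.join('%d/%d/%d'%tuple(hs[v,u]) for u in range(258,306,3)))
E
```

```text
time: 19.97
time: 20.13
shift [ 0.0372 -0.0013  0.0375] turn -0.0058 at [ 0.5472 -0.0205  0.0775] yaw 92.87 F [-0.31 -0.66 -0.33] grip 59.99966159462929 open 0.029239866990959023 t 20.1333
rect [0.4922 0.0605 0.013 ] 0.0717 0.0537 -11.9 corners [[0.463, 0.094], [0.533, 0.079], [0.522, 0.027], [0.451, 0.042]]
rect [0.5388 0.1371 0.013 ] 0.0681 0.0329 -85.3 corners [[0.552, 0.173], [0.558, 0.105], [0.525, 0.102], [0.52, 0.17]]
rect [0.5562 0.0547 0.013 ] 0.0403 0.0232 -8.9 corners [[0.538, 0.069], [0.578, 0.063], [0.574, 0.04], [0.534, 0.046]]
rect [0.6099 0.049  0.013 ] 0.043 0.0185 -178.8 corners [[0.631, 0.059], [0.632, 0.04], [0.589, 0.039], [0.588, 0.058]]
184 15/139/88 15/143/80 13/153/130 80/104/66 80/100/66 79/105/97 79/107/100 80/106/99 80/107/98 80/108/99 80/103/99 79/108/99 79/110/100 60/14/36 90/12/43 90/6/43
188 16/136/101 16/138/102 13/148/134 80/106/65 80/100/66 80/108/97 79/106/99 79/108/99 79/107/100 19/117/212 18/117/220 18/117/205 17/120/208 27/29/88 26/33/108 24/34/111
192 15/133/102 16/144/156 14/149/135 81/71/72 81/41/88 84/33/108 86/30/129 86/13/163 90/10/176 18/
[... 715 characters left out ...]
0/47 81/100/66
202 16/140/153 16/141/155 13/150/122 81/94/65 83/87/70 80/98/101 80/102/100 80/110/100 80/109/101 80/109/101 79/109/101 76/66/66 25/30/102 26/35/103 30/15/50 80/108/66
204 15/141/152 16/137/156 12/150/121 81/108/99 80/109/101 80/109/101 80/115/100 80/109/101 80/111/101 80/109/101 80/110/100 66/44/86 25/32/105 26/34/106 26/28/73 80/105/68
208 15/139/152 16/141/156 13/152/121 80/109/101 80/110/100 80/110/100 79/109/101 80/110/100 79/111/101 80/109/101 80/110/100 28/32/104 30/31/107 28/30/110 28/32/97 27/28/101
212 80/109/101 80/110/100 80/106/101 80/107/100 80/111/101 80/109/101 80/106/101 80/110/100 80/109/101 80/108/102 80/110/100 30/31/106 24/34/111 25/31/90 30/31/90 27/30/95
```

```bash
python3 -m jog '[[[-0.6,0,-0.001,0.02,-0.006],[-0.6,0,-0.001,0.045,-0.006],[-0.6,0,-0.001,0.065,-0.006],[-0.6,0,-0.001,0.08,-0.006],[-0.6,0,-0.001,0.083,-0.006]]]'|egrep 'time'
python3 -m jog '[[[-0.6,0,0,0,0],[-0.6,0,0,0,0],[-0.6,0,0,0,0]]]'|egrep 'pos|force'
python3 - <<'E'
from h import *
go(.5407,.08,-.007,93.2)
p=np.array(robot.observe()['tool_pos']);d=np.array([np.cos(np.radians(93.2)),np.sin(np.radians(93.2)),0])
P=p+d*.126;P[2]=.0175;print('tip pred',P,proj('top',P))
hs=cv2.cvtColor(robot.read_camera('top'),cv2.COLOR_RGB2HSV)
for v in range(188,206): print(v,' '.join('%d/%d'%tuple(hs[v,u,1:]) for u in range(272,300,2)))
E
```

```text
time: 20.75
tool_pos: [0.5473, -0.0207, -0.0042]
contact_force: [0.2, -0.4, -0.4]
grip_force: 60.0
shift [ 0.1009 -0.0009  0.0028] turn 0.0006 at [ 0.5473 -0.0207 -0.0042] yaw 93.24 F [ 0.15 -0.43 -0.37] grip 59.9994894862175 open 0.029589977642118362 t 21.0
tip pred [0.54028753 0.10508178 0.0175    ] [284.34899103 196.01261059]
188 104/71 107/98 109/98 109/98 107/98 104/98 107/98 104/98 103/69 98/65 98/65 106/65 88/58 34/75
189 102/65 107/98 107/98 107/98 100/69 101/71 103/69 104/96 106/70 102/65 108/64 104/64 97/58 33/78
190 100/66 98/65 99/67 100/66 98/65 100/66 100/66 105/95 102/70 100/66 98/65 61/88 64/91 31/82
191 106/65 104/64 102/65 94/65 102/65 100/64 104/66 101/170 107/174 120/219 117/205 118/201 119/202 32/87
192 34/105 32/111 26/127 13/159 12/166 12/174 29/123 117/226 119/221 117/220 121/206 119/207 111/180 29/88
193 5/186 3/190 4/191 5/192 5/193 7/193 11/137 102/178 119/223 118/209 119/207 119/210 111/181 33/92
194 7/186 4/192 7/193 7/194 5/194 7/193 15/139 102/170 120/208 119/201 119/203 118/205 88/127 35/95
195 5/187 5/193 5/193 8/195 7/196 5/195 12/165 98/162 121/201 
[... 352 characters left out ...]
 9/196 8/195 5/195 6/176 95/169 119/217 120/219 120/219 59/100 30/103 34/104
200 4/191 5/192 4/191 5/193 9/193 4/190 9/176 52/118 54/114 52/113 54/113 33/94 34/104 32/105
201 20/140 37/139 38/141 38/141 52/94 70/99 75/98 106/99 107/100 105/100 108/99 28/101 32/105 34/106
202 99/100 103/99 105/100 105/100 108/99 110/100 111/99 105/100 107/100 112/100 110/100 36/105 31/106 32/105
203 107/100 107/100 111/99 107/100 108/99 110/100 110/100 108/99 111/99 108/99 90/96 33/102 31/106 31/107
204 108/99 108/99 105/100 110/100 111/99 111/99 107/100 110/100 110/100 107/100 91/95 32/105 31/106 29/107
205 110/100 111/99 111/99 109/101 107/100 110/100 108/99 110/100 110/100 108/99 43/83 31/106 35/108 30/109
```

```bash
python3 -m jog '[[[-0.6,0.015,-0.002,0,0],[-0.6,0.03,-0.002,0,0],[-0.6,0.045,-0.002,0.001,0],[-0.6,0.06,-0.002,0.001,0],[-0.6,0.065,-0.002,0.001,0]]]'|egrep 'time'
python3 -m jog '[[[-0.6,0,0,0,0],[-0.6,0,0,0,0]]]'|egrep 'pos|t_force'
python3 -m jog '[[[-0.6,0,0,0.001,0],[-0.6,0,0,0.001,0]]]'|egrep 'pos|t_force'
python3 -m jog '[[[-0.6,0,0,0.001,0],[-0.6,0,0,0.001,0]]]'|egrep 'pos|t_force'
```

```text
time: 21.47
tool_pos: [0.5411, 0.0443, -0.0058]
contact_force: [0.1, -0.6, -0.2]
tool_pos: [0.5411, 0.0437, -0.0072]
contact_force: [0.3, -0.3, 0.5]
tool_pos: [0.5412, 0.0436, -0.0078]
contact_force: [-1.9, -2.0, 7.1]
```

```bash
python3 -m jog '[[[-0.6,0.004,0,-0.0008,0],[-0.6,0.01,0,-0.0008,0],[-0.6,0.016,0,-0.0008,0],[-0.6,0.02,0,-0.0008,0],[-0.6,0.02,0,-0.0008,0]]]'|egrep 'pos|t_force'
python3 -m jog '[[[-0.6,0.004,0,0,0],[-0.6,0.008,0,0,0],[-0.6,0.012,0,0,0],[-0.6,0.015,0,0,0],[-0.6,0.015,0,0,0]]]'|egrep 'pos|t_force'
python3 -m jog '[[[-0.6,0.003,0,0,0],[-0.6,0.006,0,0,0],[-0.6,0.008,0,0,0],[-0.6,0.01,0,0,0],[-0.6,0.01,0,0,0]]]'|egrep 'pos|t_force'
```

```text
tool_pos: [0.5398, 0.0654, -0.0073]
contact_force: [0.3, 1.5, 3.2]
tool_pos: [0.5391, 0.0798, -0.0072]
contact_force: [0.4, -0.3, 4.7]
tool_pos: [0.5386, 0.0895, -0.0072]
contact_force: [0.7, -1.5, 6.1]
```

```bash
python3 -m jog '[[[-0.6,0,0,-0.0006,0],[-0.6,0,0,-0.0006,0]]]'|egrep 'pos|t_force'
python3 -m jog '[[[-0.6,0.002,0,0,0],[-0.6,0.004,0,0,0],[-0.6,0.006,0,0,0],[-0.6,0.006,0,0,0]]]'|egrep 'pos|t_force'
python3 -m jog '[[[-0.6,0.002,0,0,0],[-0.6,0.004,0,0,0],[-0.6,0.006,0,0,0],[-0.6,0.006,0,0,0]]]'|egrep 'pos|t_force'
python3 -m jog '[[[-0.6,0.002,0,0,0],[-0.6,0.004,0,0,0],[-0.6,0.006,0,0,0],[-0.6,0.006,0,0,0]]]'|egrep 'pos|t_force'
```

```text
tool_pos: [0.5379, 0.0897, -0.0071]
contact_force: [0.4, -0.0, 3.9]
tool_pos: [0.5376, 0.0959, -0.0071]
contact_force: [1.1, 0.7, 1.6]
tool_pos: [0.5373, 0.1019, -0.0071]
contact_force: [-0.3, 0.2, -0.4]
tool_pos: [0.537, 0.1078, -0.007]
contact_force: [0.2, -0.7, -1.1]
```

```bash
python3 -m jog '[[[-0.6,0.002,0,0,0],[-0.6,0.004,0,0,0],[-0.6,0.004,0,0,0],[-0.6,0.004,0,0,0]]]'|egrep 'pos|t_force'
python3 -m jog '[[[-0.6,0.002,0,0,0],[-0.6,0.003,0,0,0],[-0.6,0.003,0,0,0]]]'|egrep 'pos|t_force'
python3 -m jog '[[[-0.6,0.002,0,0,0],[-0.6,0.003,0,0,0],[-0.6,0.003,0,0,0]]]'|egrep 'pos|t_force'
python3 -m jog '[[[-0.6,0.002,0,0,0],[-0.6,0.002,0,0,0],[-0.6,0.002,0,0,0]]]'|egrep 'pos|t_force'
```

```text
tool_pos: [0.5368, 0.1115, -0.007]
contact_force: [-0.5, -0.4, 0.0]
tool_pos: [0.5367, 0.1145, -0.007]
contact_force: [0.2, 0.7, 0.3]
tool_pos: [0.5365, 0.1176, -0.007]
contact_force: [-0.2, -0.2, -0.3]
tool_pos: [0.5364, 0.1195, -0.007]
contact_force: [-0.2, 1.1, -1.1]
```

```bash
for i in 1; do
python3 -m jog '[[[-0.6,0.001,0,0,0],[-0.6,0.002,0,0,0],[-0.6,0.002,0,0,0]]]'|egrep 'pos|t_force'
python3 -m jog '[[[-0.6,0.001,0,0,0],[-0.6,0.002,0,0,0],[-0.6,0.002,0,0,0]]]'|egrep 'pos|t_force'
python3 -m jog '[[[-0.6,0.001,0,0,0],[-0.6,0.002,0,0,0],[-0.6,0.002,0,0,0]]]'|egrep 'pos|t_force'; done
python3 - <<'E'
from h import *
a=cv2.imread('pics/topa.png');b=np.mean([robot.read_camera('top').astype(float) for _ in range(4)],0)[:,:,::-1]
g0=a.mean(2);g1=b.mean(2)
for v in (186,206,208):
    print(v);print(g0[v,236:272].astype(int));print(g1[v,236:272].astype(int))
E
```

```text
tool_pos: [0.5363, 0.1215, -0.0069]
contact_force: [0.6, 0.2, 0.7]
tool_pos: [0.5362, 0.1235, -0.007]
contact_force: [0.5, -0.2, -0.2]
tool_pos: [0.5361, 0.1255, -0.007]
contact_force: [0.2, 0.0, -1.0]
186
[ 77  78  71  69  89  73  92  74 133 145 154  88  53  75  79  75  74  67
  59  51  58  74  75  76  76  77 114 110  94  66  55  54  55  54  55  54]
[ 77  78  70  69  89  74  57  64 128 176 117 108 109 111 107  90  99 107
 107 106 106 105 105 105 105 105 105 104 104 104 104 103 103 103 103 103]
206
[ 70  71  72  72  71  74 113  76 132 144 151 132  60  67  78  77  74  73
  67  56  56  71  74  76  76  77  78  81  80  80  82  83  83  83  83  83]
[136 137 139 140 138  98  90  89  90  91  93 100  95  51  44  57  72  71
  66  54  58  71  76  81  82  83 162 172 172 172 139 137 137 138 107 103]
208
[ 73  56  54  54  59  60  97  75 132 144 151 148  79  68  78 112  81 105
 101  59  82 105 112 114 116 116  83 115  84  82  83  83  82  83  83  82]
[ 92  93  93  93  89  92  94  94  95  97 100  99  95  94  92  92  94  94
  94  93  93  92  92  90  91  91  92  92  93  92  93  93  93  93  94  95]
```

```bash
python3 -m jog '[[[-0.6,0.001,0,0,0],[-0.6,0.002,0,0,0],[-0.6,0.002,0,0,0]]]'|egrep 'pos|t_force'
python3 -m jog '[[[-0.6,0.001,0,0,0],[-0.6,0.002,0,0,0],[-0.6,0.002,0,0,0]]]'|egrep 'pos|t_force'
python3 -m jog '[[[-0.6,0.001,0,0,0],[-0.6,0.002,0,0,0],[-0.6,0.002,0,0,0]]]'|egrep 'pos|t_force'
```

```text
tool_pos: [0.536, 0.1274, -0.007]
contact_force: [-0.5, 0.6, -0.9]
tool_pos: [0.5359, 0.1295, -0.0069]
contact_force: [0.5, -0.4, -0.3]
tool_pos: [0.5357, 0.1315, -0.007]
contact_force: [-0.8, -0.4, -1.2]
```

Run:
```python
from h import *
from fit import r
# is the front of the balcony visible in side/top? compare side panel/roof region before/after near balcony
x,y,yaw,h=r.x[:4]
L=lambda a,b,z:[x+np.cos(yaw)*a-np.sin(yaw)*b,y+np.sin(yaw)*a+np.cos(yaw)*b,z]
for P in ((-.005,-.05,.003+h+.078),(-.005,.05,.003+h+.078),(-.06,.045,.003+h+.02),(-.06,-.045,.003+h+.02)): print(proj('side',L(*P)).round(1),proj('top',L(*P)).round(1))
b=np.mean([robot.read_camera('side').astype(float) for _ in range(3)],0)
cv2.imwrite('pics/side_b.png',b[:,:,::-1])
```

```text
[240.8 235.3] [245.1 178.5]
[285.5 245.2] [245.7 210.1]
[292.1 241.4] [265.3 209.5]
[254.5 233.3] [264.6 182.1][ WARN:0@1.380] global loadsave.cpp:1063 imwrite_ Unsupported depth image for selected encoder is fallbacked to CV_8U.
```

```bash
python3 -m jog '[[[-0.6,0.001,0,0,0],[-0.6,0.002,0,0,0],[-0.6,0.002,0,0,0]]]'|egrep 'pos|t_force'
python3 -m jog '[[[-0.6,0.001,0,0,0],[-0.6,0.002,0,0,0],[-0.6,0.002,0,0,0]]]'|egrep 'pos|t_force'
python3 -m jog '[[[-0.6,0.001,0,0,0],[-0.6,0.002,0,0,0],[-0.6,0.002,0,0,0]]]'|egrep 'pos|t_force'
python3 -m jog '[[[-0.6,0.001,0,0,0],[-0.6,0.002,0,0,0],[-0.6,0.002,0,0,0]]]'|egrep 'pos|t_force'
python3 -m jog '[[[-0.6,0.001,0,0,0],[-0.6,0.002,0,0,0],[-0.6,0.002,0,0,0]]]'|egrep 'pos|t_force'
```

```text
tool_pos: [0.5356, 0.1334, -0.007]
contact_force: [0.3, -0.5, -0.9]
tool_pos: [0.5355, 0.1355, -0.007]
contact_force: [-0.8, 0.6, -0.7]
tool_pos: [0.5354, 0.1375, -0.007]
contact_force: [0.3, 0.8, -1.4]
tool_pos: [0.5353, 0.1395, -0.007]
contact_force: [-1.2, -0.5, 0.1]
tool_pos: [0.5351, 0.141, -0.0071]
contact_force: [0.4, -2.4, -1.5]
```

```bash
python3 -m jog '[[[-0.6,0,0,0,0],[-0.6,0,0,0,0]]]'|egrep 'pos|t_force'
python3 -m jog '[[[-0.6,0.001,0,0,0],[-0.6,0.001,0,0,0],[-0.6,0.001,0,0,0]]]'|egrep 'pos|t_force'
```

```text
tool_pos: [0.5351, 0.141, -0.0071]
contact_force: [0.2, -2.8, -2.2]
tool_pos: [0.535, 0.1416, -0.0071]
contact_force: [-0.0, -7.0, -2.3]
```

Force along the push rises to 7 N at a depth of about 101 mm, which matches a height of about 31 mm. Before trusting it, I'll check that the gripper body is not what touches the railing.

Run:
```python
from h import *
for z in(.0,.02,.03,.04,.05,.06,.07,.08): print(z,atz('side',275.8,212.5,z)[:2].round(3))
o=robot.observe();print(o['contact_force'],o['torque'],o['time'])
```

```text
0.0 [0.577 0.055]
0.02 [0.569 0.071]
0.03 [0.565 0.079]
0.04 [0.562 0.087]
0.05 [0.558 0.095]
0.06 [0.554 0.103]
0.07 [0.55 0.11]
0.08 [0.546 0.118]
[-0.03339706 -6.95584844 -2.28721717] [-1.07116997 -0.03513267  0.03310268] 28.9833
```

```bash
python3 -m jog '[[[-0.6,0.0005,0,0,0],[-0.6,0.0005,0,0,0],[-0.6,0.0005,0,0,0]]]'|egrep 'time|pos|t_force|open|grip'
python3 -m jog '[[[-0.6,0,0,0,0],[-0.6,0,0,0,0],[-0.6,0,0,0,0]]]'|egrep 'time|pos|t_force'
```

```text
time: 29.23
tool_pos: [0.535, 0.1417, -0.0071]
contact_force: [0.8, -8.2, -1.1]
opening: 0.0293
grip_force: 60.0
time: 29.48
tool_pos: [0.535, 0.1417, -0.0071]
contact_force: [0.4, -8.7, -2.0]
```

The tool has stopped at y = 0.1417 with a steady 8–9 N push, so the panel is tight. Handing in while still holding.

```bash
python3 -c "
from cell import robot
print(robot.hand_in())"
```

```text
the job is handed in; nothing more can be done
None
```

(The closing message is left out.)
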